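Restock a gravity-feed roller lane: part-used carton first, empty one out

TASK

Restock the roller lane with the screw cartons standing on the plywood board: three look alike, but by weight one is empty, one part-used and one full. Put the empty one flat in the red bin, and load the other two at the high end of the lane, the part-used one first so that it comes to hand first at the front stop and the full one queues up right behind it. Keep the cartons lid up, and do not disturb the glue bottle, the pencil, the chisel or the tape measure.

Things in the scene. Friction and masses are not known exactly. Their poses are not given: they have to be found in the camera images.
- lane: Sloping roller lane fixed on a dark steel stand: free rollers between two aluminium rails, blue stop plate at the low end. Origin: the loading place, on the roller tops, mid-width, about 75 mm above the bench; x runs up the lane (0.14 rad above level), y across it, z square to the rollers. The stop's inner face is at x = -0.200, the open high end at x = +0.050.
- lane_load (a point): The same loading place, 200 mm up the lane from the stop. Clear width between the rails 61 mm; rail tops stand 10 mm above the rollers, the stop 30 mm. A carton fits lengthwise; let go on the rollers here, it runs down by itself in about 0.5 to 3 s and rests against the stop or the carton ahead.
- carton_a_mid (a point): Closed brown cardboard screw carton, white-and-green label on lid and ends, 76 x 54 x 48 mm, one of three look-alikes. Point: its centre, 24 mm above its underside; x along the 76 mm length, z up out of the lid. Only the weight differs: empty 50-70 g, part-used 250-350 g, full 590-810 g; which name is which is not told.
- carton_b_mid (a point): Closed brown cardboard screw carton, white-and-green label on lid and ends, 76 x 54 x 48 mm, one of three look-alikes. Point: its centre, 24 mm above its underside; x along the 76 mm length, z up out of the lid. Only the weight differs: empty 50-70 g, part-used 250-350 g, full 590-810 g; which name is which is not told.
- carton_c_mid (a point): Closed brown cardboard screw carton, white-and-green label on lid and ends, 76 x 54 x 48 mm, one of three look-alikes. Point: its centre, 24 mm above its underside; x along the 76 mm length, z up out of the lid. Only the weight differs: empty 50-70 g, part-used 250-350 g, full 590-810 g; which name is which is not told.
- bin: Open red plastic bin for empties, fixed, 128 (x) x 150 (y) x 40 (height) mm outside, walls and floor 3 mm. Origin at the centre of its underside on the bench.
- board: Plywood board, 150 (x) x 260 (y) x 14 mm, fixed flat on the bench, origin at the centre of its underside. The cartons stand on it in a ragged row along its y axis, about 90 mm apart, lengths roughly along y, up to 30 mm off to either side.
- glue_bottle: Bystander: green squeeze bottle with a red nozzle, 60 mm thick, 189 mm tall, standing near the far end of the board; origin at the centre of its base. Must stay.
- pencil: Bystander: flat red carpenter pencil, 175 x 14 x 8 mm, lying between the board and the lane; origin under its middle. Must stay.
- tape_measure: Bystander: yellow and black pocket tape measure, 66 x 84 x 44 mm, at the right; origin under its middle. Must stay.
- chisel: Bystander: bench chisel with a wooden handle, 276 mm long, 25 mm high, lying to the right of the board; origin at the middle of its length. Must stay.

How it is judged (in metres and radians):
At the end, for the whole second after the job is handed in: The part-used carton rests against the lane's front stop (within 8 mm), the full one lies in the lane right behind it (within 12 mm), the empty one lies flat, lid up, on the floor of the red bin; all released and at rest. Full and empty are told by the weight on lane and bin (((x of carton_a_mid in the frame of lane between -0.17 and -0.154 m and y of carton_a_mid in the frame of lane between -0.01 and 0.01 m and z of carton_a_mid in the frame of lane between 0.017 and 0.032 m) or (x of carton_b_mid in the frame of lane between -0.17 and -0.154 m and y of carton_b_mid in the frame of lane between -0.01 and 0.01 m and z of carton_b_mid in the frame of lane between 0.017 and 0.032 m) or (x of carton_c_mid in the frame of lane between -0.17 and -0.154 m and y of carton_c_mid in the frame of lane between -0.01 and 0.01 m and z of carton_c_mid in the frame of lane between 0.017 and 0.032 m)) and ((x of carton_a_mid in the frame of lane between -0.096 and -0.074 m and y of carton_a_mid in the frame of lane between -0.01 and 0.01 m and z of carton_a_mid in the frame of lane between 0.017 and 0.032 m and contact force between carton_a and lane above 4.6 N) or (x of carton_b_mid in the frame of lane between -0.096 and -0.074 m and y of carton_b_mid in the frame of lane between -0.01 and 0.01 m and z of carton_b_mid in the frame of lane between 0.017 and 0.032 m and contact force between carton_b and lane above 4.6 N) or (x of carton_c_mid in the frame of lane between -0.096 and -0.074 m and y of carton_c_mid in the frame of lane between -0.01 and 0.01 m and z of carton_c_mid in the frame of lane between 0.017 and 0.032 m and contact force between carton_c and lane above 4.6 N)) and ((x of carton_a_mid in the frame of bin between -0.055 and 0.055 m and y of carton_a_mid in the frame of bin between -0.065 and 0.065 m and z of carton_a_mid in the frame of bin between 0.015 and 0.034 m and angle between carton_a_mid's own z axis and vertical below 0.12 rad and contact force between carton_a and bin below 1.5 N) or (x of carton_b_mid in the frame of bin between -0.055 and 0.055 m and y of carton_b_mid in the frame of bin between -0.065 and 0.065 m and z of carton_b_mid in the frame of bin between 0.015 and 0.034 m and angle between carton_b_mid's own z axis and vertical below 0.12 rad and contact force between carton_b and bin below 1.5 N) or (x of carton_c_mid in the frame of bin between -0.055 and 0.055 m and y of carton_c_mid in the frame of bin between -0.065 and 0.065 m and z of carton_c_mid in the frame of bin between 0.015 and 0.034 m and angle between carton_c_mid's own z axis and vertical below 0.12 rad and contact force between carton_c and bin below 1.5 N)) and linear speed of each of carton_a, carton_b, carton_c below 0.02 m/s); the robot touches nothing.
It fails at once if a carton is tipped by more than 45 degrees (angle between any of carton_a_mid, carton_b_mid, carton_c_mid's own z axis and vertical above 0.8 rad).
It fails at once if the glue bottle is moved by more than 25 mm or knocked over (distance of glue_bottle from where it was at the start of the episode above 0.025 m or angle between glue_bottle's own z axis and vertical above 0.5 rad).
It fails at once if the tape measure is moved by more than 25 mm (distance of tape_measure from where it was at the start of the episode above 0.025 m).
It fails at once if the chisel is moved by more than 25 mm (distance of chisel from where it was at the start of the episode above 0.025 m).
It fails at once if the pencil is moved by more than 25 mm (distance of pencil from where it was at the start of the episode above 0.025 m).
It also fails if it takes over 72 s, if anything falls off the work surface, if the arm or the gripper's body presses on something with over 40 N, if the wrist force passes 120 N, or if a joint passes its speed limit or range.

ROBOT

A 6-joint arm with a two-finger parallel gripper is mounted at the origin on a cart in front of the work surface, level with it; the furniture and walls round the work are solid. World frame = base frame: x ahead of the robot, y to its left, z up, the work surface at z = 0. Lengths are in mm, angles in rad, forces in N, time in s.
With the tool pointing down it reaches from about 300 to 775 mm from the base axis. Payload 14.6 kg.
Tool frame: the origin (TCP) lies on the mounting face of the last link; the fingertips stand 199 mm ahead of it and the grasp point (between the pads) lies 180 mm ahead of it; z points along the fingers, y is the line along which they close (so a half turn about z gives the same grasp; the last joint's range is limited). The gripper opens to 94 mm and grips with 3 to 60 N. Pads are 16 mm wide; open, the fingers measure 119 mm over their backs; the gripper's body (75 mm by 177 mm) begins 78 mm behind the grasp point.
Start: joints at [-1.338, 0.3, 1.521, -0, 1.321, -0.067], TCP at [162.424, -525.461, 404.646] pointing down, gripper open.
Joint ranges: [-3.03, 3.03], [-0.79, 2.21], [0.23, 2.52], [-1.04, 4.18], [0, 3.07], [-2.55, 2.55]. Speed limits (rad/s): [2.22, 2.22, 2.57, 3.14, 3.14, 3.14].

INTERFACE

Orientations are given as [roll, pitch, yaw] about the fixed x, y, z axes, in that order (R = Rz(yaw) Ry(pitch) Rx(roll)).
In Python, from cell import manip gives the robot as it stands. The module is installed in compiled form; this text tells all that it offers.
- The arm moves only by the shell command python3 -m creep 'ROWS' [FORCE]. ROWS is a JSON object of lists of equal length, an entry for each row: "slide": the shift along the world's x, y, z in cm, a list of three; "turn": the turn about the world's z in rad; "claw": the opening, from 0 (shut) to 1 (fully open). A call has 1 to 8 rows; each row shifts and turns the commanded pose from where the row before left it; what a row does not reach is not made up. A row lasts 1/8 s, in which the tool goes at most 62.5 mm and 10.7 degrees, less where a joint would pass 70% of its speed; a pose out of reach is approached as far as the arm can. A call with a gripper value outside its range is refused whole. The fingers move at their own pace and stop on an object; FORCE is the grip in N (left out, the last holds). Time passes only in rows, so rows that do not move let the fingers close. It gives the time, the measured TCP pose, the force, the opening and the grip force at its end, in the units of the state.
- manip.read_state(): the state, without advancing time (a new reading comes with each control period).
- manip.camera(name): name is "side" or "top"; returns (picture, depth): 384x512x3 uint8, red, green, blue; 384x512 float32, mm along the optical axis (not along the pixel's ray), 0 where there is no reading.
- manip.calibration(name): a dict with "intrinsics" (3x3 intrinsics, pixels), "pose" (4x4, takes a point from camera to world coordinates). Camera axes: x right, y up, looking along -z (the intrinsics and any distortion apply to the point x, -y, -z); pixel columns grow to the right and rows downward; lengths in mm; the calibration is good to about 2 mm. A picture is of the moment at which its call begins. calibration takes no time and is no camera call.
- manip.sign_off(): hands the job in; it is judged then, once.
Trained networks look in the newest picture that a camera, given by its name, has taken for a name from the list of things; names that differ only in an ending like _2 or _b are one class to them, and where a whole thing is asked for, a point or a joint stands for the part that bears it (a point fixed in the world has none). Each returns a list of dicts, best first, with "score" (0 to 1); they miss things now and then, are a little off and sometimes report something else, mostly with a low value. They report only what shows in the picture. A call takes as long as a camera call.
- manip.cut_out(query, camera): "mask" (384x512 bool, what is visible of it) and "position" ([column, row] in pixels, amid what is visible of it).
The state is a dict: "clock": time; "joints": joint angles; "qd": joint speeds; "effort": joint torques, N m; "eef_pos": TCP position; "eef_rot": TCP orientation; "wrist_force": force on the tool from outside, world axes, zero at the start; "moment": the same for the moment, N m; "finger_gap": finger opening in mm; "finger_force": force on a finger pad.
Only numpy, scipy, OpenCV 4.12 (cv2) and the standard library are available. Lean on these libraries where they do the work, as an engineer would, in place of code of your own. Each camera call takes 0.05 s, during which the arm holds its last target. There are 200 camera calls.

## Working session

There is one attempt and no reset: what is moved stays moved. The work goes in short steps, Python scripts to look and compute and a shell command to move; the robot and the scene stay as the last step left them, time stands still between calls to the robot, and variables do not carry over. Pictures are saved under pics/ and viewed, at most 10 in all, crops included, and the job is handed in when it is done.

```bash
mkdir -p pics; cat > h.py <<'E'
import numpy as np, cv2
from cell import manip
def world(cam,depth):
    c=manip.calibration(cam);K=np.array(c["intrinsics"]);P=np.array(c["pose"])
    v,u=np.mgrid[0:384,0:512]
    x=(u-K[0,2])/K[0,0]*depth;y=(v-K[1,2])/K[1,1]*depth
    p=np.stack([x,-y,-depth,np.ones_like(depth)],-1)@P.T
    return p[...,:3]
E
python3 - <<'E'
from h import *
for n in("top","side"):
    im,d=manip.camera(n);cv2.imwrite(f"pics/{n}0.png",im[...,::-1]);np.save(f"{n}.npy",d)
    c=manip.calibration(n);print(n,np.round(c["pose"],2).tolist(),[k for k in c])
    W=world(n,d)
    for q in["carton_a_mid","lane","bin","board","glue_bottle","pencil","tape_measure","chisel"]:
        for r in manip.cut_out(q,n):
            m=r["mask"]&(d>0);w=W[m]
            if len(w)<10: continue
            zt=np.percentile(w[:,2],90);t=w[w[:,2]>zt-8] if 'carton' in q else w
            box=cv2.minAreaRect(t[:,:2].astype(np.float32))
            print(q,round(r["score"],2),np.round(r["position"]),len(w),np.round(np.percentile(w,[2,98],axis=0)).tolist(),np.round(np.array([*box[0],*box[1],box[2]]),1).tolist())
s=manip.read_state();print(s)
E
```

```text
top [[0.02, 1.0, -0.06, 391.53], [-1.0, 0.02, -0.0, -252.63], [-0.0, 0.06, 1.0, 1281.66], [0.0, 0.0, 0.0, 1.0]] ['intrinsics', 'pose']
carton_a_mid 0.71 [297. 191.] 611 [[440.0, -399.0, 44.0], [513.0, -324.0, 69.0]] [478.0, -362.8, 53.9, 76.9, 40.1]
carton_a_mid 0.21 [231. 208.] 338 [[359.0, -228.0, -1.0], [491.0, -141.0, 14.0]] [427.4, -184.9, 16.2, 166.5, 57.8]
lane 0.66 [177. 199.] 2973 [[348.0, -132.0, -1.0], [574.0, 53.0, 91.0]] [462.5, -31.1, 98.6, 284.1, 52.5]
bin 0.92 [138. 159.] 3041 [[478.0, -19.0, -1.0], [647.0, 147.0, 44.0]] [566.3, 66.3, 151.9, 158.0, 44.5]
board 0.61 [303. 200.] 3433 [[349.0, -484.0, 10.0], [600.0, -249.0, 21.0]] [474.6, -368.2, 153.9, 261.4, 49.6]
glue_bottle 0.57 [248. 161.] 490 [[528.0, -259.0, 25.0], [582.0, -209.0, 189.0]] [565.1, -232.8, 75.4, 53.1, 1.3]
pencil 0.6 [228. 214.] 271 [[359.0, -223.0, 1.0], [487.0, -141.0, 14.0]] [424.7, -182.1, 15.2, 158.9, 58.3]
tape_measure 0.88 [383. 178.] 694 [[493.0, -631.0, 3.0], [565.0, -563.0, 45.0]] [532.3, -602.6, 80.4, 81.0, 6.6]
chisel 0.61 [336. 250.] 966 [[224.0, -551.0, 2.0], [453.0, -412.0, 30.0]] [33
[... 1142 characters left out ...]
89.7, 59.6, 269.0, 59.3]
{'clock': 0.9, 'joints': array([-1.33763805e+00,  2.99877584e-01,  1.52101120e+00, -1.38840463e-05,
        1.32069562e+00, -6.65977127e-02]), 'qd': array([ 0.00055958, -0.00036685, -0.00128706, -0.00114437,  0.00119669,
        0.00270313]), 'effort': array([-7.81714461e-04, -5.31662965e+01, -3.52914977e+01,  7.08478829e-02,
        2.12281896e-02, -3.72138288e-06]), 'eef_pos': array([ 162.40197968, -525.46119573,  404.65314172]), 'eef_rot': array([3.14158532e+00, 1.39712662e-05, 2.99759423e-01]), 'wrist_force': array([ 0.8898549 ,  1.38110606, -0.77786543]), 'moment': array([0.00291216, 0.02431887, 0.04091076]), 'finger_force': 0.0, 'finger_gap': 93.92787259603176}
```

```bash
python3 - <<'E'
from h import *
d=np.load("top.npy");W=world("top",d);z=W[...,2]
b=(d>0)&(z>52)&(z<75)&(W[...,0]>330)&(W[...,0]<640)&(W[...,1]>-520)&(W[...,1]<-200)
n,l,s,c=cv2.connectedComponentsWithStats(b.astype(np.uint8))
for i in range(1,n):
    if s[i,4]>60:
        w=W[l==i];r=cv2.minAreaRect(w[:,:2].astype(np.float32));print(s[i,4],c[i].round(),np.round([*r[0],*r[1],r[2]],1),np.median(w[:,2]))
        mu=w[:,:2].mean(0);e=np.linalg.svd(w[:,:2]-mu,full_matrices=False)[2][0];print(mu.round(1),np.arctan2(e[1],e[0]).round(3))
# lane points
m=(d>0)&(z>40)&(z<105)&(W[...,0]>330)&(W[...,0]<600)&(W[...,1]>-150)&(W[...,1]<80)
w=W[m];r=cv2.minAreaRect(w[:,:2].astype(np.float32));print("lane",r)
im=cv2.imread("pics/top0.png");cv2.imwrite("pics/topc.png",cv2.resize(im[110:300,90:420],None,fx=2.4,fy=2.4))
im=cv2.imread("pics/side0.png");cv2.imwrite("pics/sidec.png",cv2.resize(im[90:360,150:400],None,fx=2.2,fy=2.2))
E
```

```text
620 [327. 171.] [ 532.7 -438.1   54.5   77.8   41.2] 64.29413215076647
[ 531.9 -437.2] 2.281
618 [298. 192.] [ 478.  -363.1   54.1   77.4   39.7] 63.95598798011497
[ 477.5 -362.6] 2.272
623 [279. 221.] [ 399.9 -314.9   54.7   76.8   51.2] 64.21547382806057
[ 399.9 -314.8] 2.468
lane ((499.20062255859375, -25.567047119140625), (159.36865234375, 307.2763671875), 52.38945770263672)
```

View pics/topc.png

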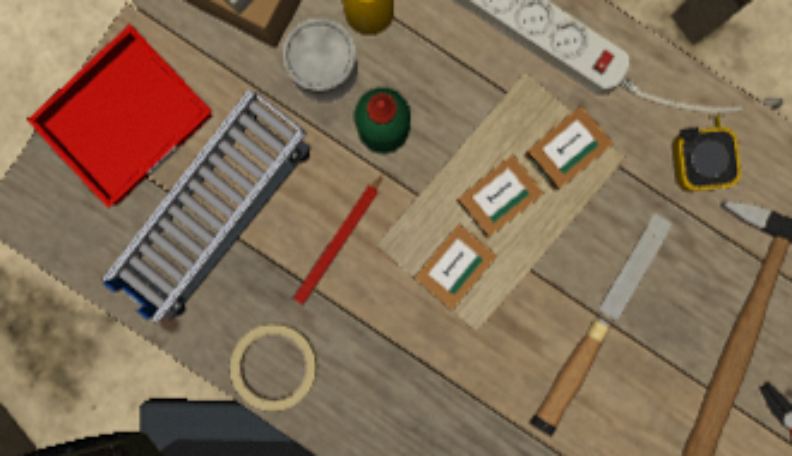

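View pics/sidec.png

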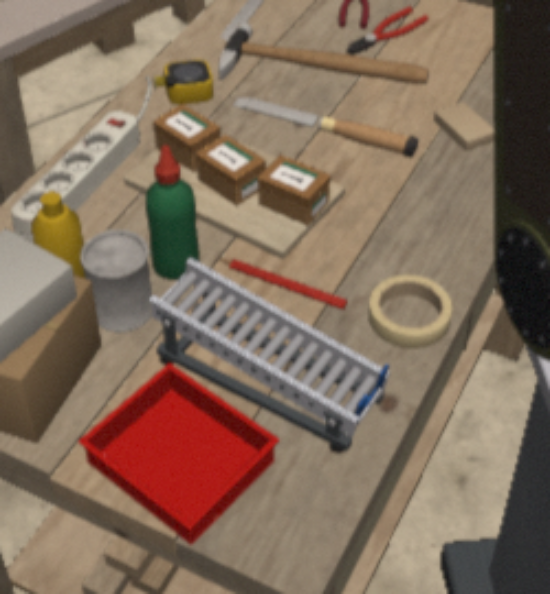

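The top view shows the three cartons in a row on the board, labels up. The lane runs from its blue stop at about crop (130,300) up to its high end at (275,115), beside the glue bottle at (382,120). The bin is at (120,115). The pencil lies between the lane and the board. Next I fit the lane and bin precisely.

```bash
python3 - <<'E'
from h import *
for n in("top","side"):
    im,d=manip.camera(n);W=world(n,d)
    m=manip.cut_out("lane",n)[0]["mask"]&(d>0)&(W[...,2]>40);w=W[m]
    # pick clean points: fit plane robustly
    k=np.ones(len(w),bool)
    for _ in range(15):
        A=np.c_[w[k,:2],np.ones(k.sum())];c=np.linalg.lstsq(A,w[k,2],rcond=None)[0]
        r=w[:,2]-np.c_[w[:,:2],np.ones(len(w))]@c;k=abs(r)<max(12,2*r[k].std())
    g=c[:2];print(n,"slope",np.hypot(*g).round(3),"az",np.arctan2(g[1],g[0]).round(3),k.sum())
    r=cv2.minAreaRect(w[k][:,:2].astype(np.float32));print(np.round([*r[0],*r[1],r[2]],1))
    for yaw in np.arange(-.72,-.6,.02):
        R=np.array([[np.cos(yaw),np.sin(yaw)],[-np.sin(yaw),np.cos(yaw)]]);q=w[k][:,:2]@R.T
        lo,hi=np.percentile(q,[1.5,98.5],axis=0);print(yaw.round(2),(hi-lo).round(1),((lo+hi)/2@R).round(1),hi[0].round(1),lo[0].round(1))
    m=manip.cut_out("bin",n)[0]["mask"]&(d>0)&(abs(W[...,2]-40)<6)
    r=cv2.minAreaRect(W[m][:,:2].astype(np.float32));print("bin rim",np.round([*r[0],*r[1],r[2]],1))
E
```

```text
top slope 0.141 az -0.804 2144
[459.9 -41.4  80.8 260.3  51.3]
-0.72 [247.3  80.8] [458.2 -41.2] 495.3 248.0
-0.7 [247.7  78. ] [458.2 -41.3] 500.9 253.2
-0.68 [248.  76.] [458.4 -41.1] 506.2 258.3
-0.66 [247.8  75.2] [458.6 -41. ] 511.3 263.6
-0.64 [247.8  76.5] [458.6 -41.1] 516.3 268.5
-0.62 [247.7  79.3] [458.6 -41.1] 521.0 273.3
bin rim [560.7  61.1 137.  158.4  44.4]
side slope 0.137 az -0.755 2633
[460.2 -40.4  80.3 261.2  52.3]
-0.72 [249.8  82.6] [458.9 -37.7] 494.8 245.0
-0.7 [250.4  79.3] [458.8 -37.9] 500.5 250.2
-0.68 [251.   76.8] [458.6 -38.3] 506.2 255.2
-0.66 [250.6  75.5] [458.4 -38.5] 511.0 260.4
-0.64 [250.8  76.9] [458.7 -38.2] 516.1 265.3
-0.62 [250.3  79.6] [458.7 -37.8] 520.5 270.2Traceback (most recent call last):
  File "<stdin>", line 15, in <module>
IndexError: list index out of range
```

```bash
python3 -m creep '{"slide":[[4,0,0],[4,0,0],[4,0,0],[4,0,0],[4,0.5,0],[4,1,0]],"turn":[-0.16,-0.16,-0.16,-0.16,-0.16,-0.16],"claw":[1,1,1,1,1,1]}' 25
```

```text
clock: 1.95
eef_pos: [403.7, -510.3, 404.4]
eef_rot: [-3.142, 0.0, -0.666]
wrist_force: [-0.1, -0.7, 0.4]
finger_gap: 94.3
finger_force: 0.0
```

```bash
python3 -m creep '{"slide":[[4.3,2.4,0],[4.3,2.4,0],[4.2,2.4,0],[0,0,-5],[0,0,-4],[0,0,0],[0,0,0]],"turn":[-0.1,-0.1,0,0,0,0,0],"claw":[1,1,1,1,1,1,1]}' 25; python3 - <<'E'
from h import *
print(manip.read_state()["eef_pos"])
im,d=manip.camera("top");cv2.imwrite("pics/t1.png",im[...,::-1])
E
python3 -m creep '{"slide":[[0,0,-4],[0,0,-3],[0,0,-1.7],[0,0,0],[0,0,0],[0,0,0],[0,0,0],[0,0,0]],"turn":[0,0,0,0,0,0,0,0],"claw":[1,1,1,1,0.4,0.4,0.4,0.4]}'
```

```text
clock: 2.82
eef_pos: [530.6, -438.8, 316.8]
eef_rot: [-3.141, -0.002, -0.86]
wrist_force: [0.4, -0.0, 0.7]
finger_gap: 94.1
finger_force: 0.0
[ 530.5772261  -438.77678699  316.7745421 ]
clock: 3.88
eef_pos: [530.5, -438.4, 227.9]
eef_rot: [-3.142, -0.0, -0.86]
wrist_force: [-0.2, 0.3, 1.3]
finger_gap: 57.3
finger_force: 0.3
```

```bash
python3 -m creep '{"slide":[[0,0,0],[0,0,0],[0,0,3],[0,0,4],[0,0,3],[0,0,0],[0,0,0],[0,0,0]],"turn":[0,0,0,0,0,0,0,0],"claw":[0.4,0.4,0.4,0.4,0.4,0.4,0.4,0.4]}' 25; for i in 1 2 3 4; do python3 -m creep '{"slide":[[0,0,0]],"turn":[0],"claw":[0.4]}' | grep -E "force|gap|pos" ; done
```

```text
clock: 4.88
eef_pos: [530.4, -438.4, 325.9]
eef_rot: [3.141, 0.002, -0.86]
wrist_force: [0.3, -0.2, -1.1]
finger_gap: 53.7
finger_force: 25.0
eef_pos: [530.4, -438.5, 326.6]
wrist_force: [-0.6, -1.4, -1.4]
finger_gap: 53.7
finger_force: 25.0
eef_pos: [530.4, -438.5, 327.2]
wrist_force: [-0.1, 0.2, -1.8]
finger_gap: 53.9
finger_force: 25.0
eef_pos: [530.4, -438.5, 327.5]
wrist_force: [0.7, 0.5, -0.5]
finger_gap: 53.8
finger_force: 25.0
eef_pos: [530.4, -438.4, 327.6]
wrist_force: [0.3, 0.2, -0.5]
finger_gap: 53.8
finger_force: 25.0
```

```bash
python3 -m creep '{"slide":[[-2.5,4.7,1],[-2.5,4.7,1],[-2.5,4.7,0],[-2.5,4.7,0],[0,5,0],[0,5,0],[1.2,3,0],[2,4,0]],"turn":[0,0,0,0,0.04,0.04,0.04,0.04],"claw":[0.4,0.4,0.4,0.4,0.4,0.4,0.4,0.4]}'; python3 -m creep '{"slide":[[2.5,3.6,0],[2.5,3.6,0],[2.5,3.6,0],[2.6,3.6,0],[0,0,0],[0,0,0]],"turn":[0,0,0,0,0,0],"claw":[0.4,0.4,0.4,0.4,0.4,0.4]}';  python3 - <<'E'
from h import *
im,d=manip.camera("side");cv2.imwrite("pics/s2.png",cv2.resize(im[150:384,100:400,::-1],None,fx=2,fy=2))
E
```

```text
clock: 6.38
eef_pos: [462.5, -79.4, 348.2]
eef_rot: [-3.141, -0.001, -0.7]
wrist_force: [0.6, -0.7, -0.8]
finger_gap: 53.8
finger_force: 25.0
clock: 7.12
eef_pos: [563.2, 63.3, 347.5]
eef_rot: [3.141, 0.0, -0.7]
wrist_force: [-1.0, 0.4, -0.5]
finger_gap: 53.7
finger_force: 25.0
```

View pics/s2.png

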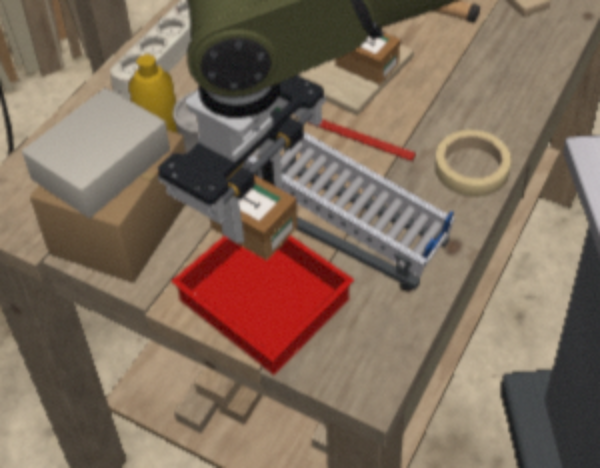

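Carton held level above the bin. A cardboard box at crop (100,180) is close by, so I check the gripper's footprint against the first depth map.

```bash
python3 - <<'E'
from h import *
d=np.load("top.npy");W=world("top",d)[d>0]
for cx,cy,yaw in((563,64,-.7),(519.5,-87,-.66)):
    c,s=np.cos(yaw),np.sin(yaw);q=(W[:,:2]-[cx,cy])@np.array([[c,-s],[s,c]])
    m=(abs(q[:,0])<60)&(abs(q[:,1])<110);print(W[m,2].max())
    m=m&(W[:,2]>95);print(q[m].min(0) if m.any() else "",q[m].max(0) if m.any() else "")
b=W[(W[:,2]>60)&(W[:,0]>600)&(W[:,1]>-150)&(W[:,1]<50)];print(b.min(0),b.max(0))
f=W[(W[:,0]>480)&(W[:,0]<650)&(W[:,1]>-25)&(W[:,1]<150)&(abs(W[:,2]-40)<3)]
print(np.percentile(f,[.5,99.5],axis=0))
E
```

```text
87.20358994014168
 
97.30025586010856
[ 32.13795355 -39.24317312] [52.29325362 36.18153931]
[ 600.06145411 -149.93937505   60.00150614] [816.13251361  23.33429009 169.43844044]
[[480.51351753 -24.62116593  37.0683163 ]
 [648.76081082 149.07785114  42.97102521]]
```

```bash
python3 -m creep '{"slide":[[0,0,-4],[0,0,-4],[0,0,-3],[0,0,-1.9],[0,0,0],[0,0,0],[0,0,0],[0,0,0]],"turn":[0,0,0,0,0,0,0,0],"claw":[0.4,0.4,0.4,0.4,0.4,0.72,0.72,0.72]}';python3 -m creep '{"slide":[[0,0,3],[0,0,4],[0,0,5],[0,0,5],[-2,-3.6,0],[-2.5,-3.6,0],[-2.5,-3.6,0],[-2.5,-3.6,0]],"turn":[0,0,0,0,0,0,0,0],"claw":[0.72,0.72,0.72,0.72,1,1,1,1]}'
```

```text
clock: 8.18
eef_pos: [563.5, 63.5, 219.2]
eef_rot: [-3.141, -0.001, -0.7]
wrist_force: [-0.0, -0.3, -0.3]
finger_gap: 67.5
finger_force: 0.0
clock: 9.18
eef_pos: [467.4, -81.4, 389.0]
eef_rot: [-3.141, -0.001, -0.7]
wrist_force: [0.3, -0.6, -0.8]
finger_gap: 93.8
finger_force: 0.0
```

```bash
python3 -m creep '{"slide":[[-1.7,-4.6,0],[-1.7,-4.7,0],[-1.7,-4.7,0],[-1.6,-4.7,0],[0,-4.7,-5],[0,0,-5],[0,0,0]],"turn":[0.026,0,0,0,0,0,0],"claw":[1,1,1,1,1,1,1]}' 35
python3 -m creep '{"slide":[[0,0,-3],[0,0,-3.2],[0,0,0],[0,0,0],[0,0,0],[0,0,0],[0,0,0],[0,0,0]],"turn":[0,0,0,0,0,0,0,0],"claw":[1,1,1,0.4,0.4,0.4,0.4,0.4]}'
python3 -m creep '{"slide":[[0,0,0],[0,0,0],[0,0,2],[0,0,3],[0,0,3],[0,0,0],[0,0,0],[0,0,0]],"turn":[0,0,0,0,0,0,0,0],"claw":[0.4,0.4,0.4,0.4,0.4,0.4,0.4,0.4]}'; for i in 1 2 3; do python3 -m creep '{"slide":[[0,0,0]],"turn":[0],"claw":[0.4]}' | grep -E "force|gap|pos" ; done
```

```text
clock: 10.05
eef_pos: [400.8, -310.1, 290.8]
eef_rot: [-3.141, 0.006, -0.675]
wrist_force: [0.2, 0.7, 0.6]
finger_gap: 94.2
finger_force: 0.0
clock: 11.05
eef_pos: [401.4, -310.5, 231.5]
eef_rot: [3.141, -0.001, -0.674]
wrist_force: [-3.3, -2.1, 4.4]
finger_gap: 53.7
finger_force: 35.0
clock: 12.05
eef_pos: [401.3, -310.1, 309.7]
eef_rot: [-3.141, 0.002, -0.674]
wrist_force: [-0.2, 0.3, -3.4]
finger_gap: 53.5
finger_force: 35.0
eef_pos: [401.4, -310.2, 310.3]
wrist_force: [0.6, -0.1, -2.0]
finger_gap: 53.6
finger_force: 35.0
eef_pos: [401.4, -310.3, 310.7]
wrist_force: [0.4, 0.8, -2.2]
finger_gap: 53.8
finger_force: 35.0
eef_pos: [401.4, -310.3, 311.0]
wrist_force: [0.8, -0.4, -1.4]
finger_gap: 53.7
finger_force: 35.0
```

```bash
python3 -m creep '{"slide":[[0,2,2],[0,4.5,2],[0,4.8,0],[0,4.7,0],[3,2,0],[4.4,2.1,0],[4.4,2.2,0],[0,0,0]],"turn":[0.014,0,0,0,0,0,0,0],"claw":[0.4,0.4,0.4,0.4,0.4,0.4,0.4,0.4]}'; for i in 1 2 3 4 5 6; do python3 -m creep '{"slide":[[0,0,0]],"turn":[0],"claw":[0.4]}' | grep -E "wrist|pos" ; done
python3 - <<'E'
from h import *
im,d=manip.camera("side");cv2.imwrite("pics/s3.png",cv2.resize(im[180:330,180:380,::-1],None,fx=4,fy=4,interpolation=cv2.INTER_CUBIC))
E
```

```text
clock: 13.42
eef_pos: [521.1, -85.9, 350.5]
eef_rot: [-3.142, 0.0, -0.658]
wrist_force: [-0.1, 0.0, -3.7]
finger_gap: 53.8
finger_force: 35.0
eef_pos: [519.1, -87.3, 350.8]
wrist_force: [-0.6, 0.2, -2.3]
eef_pos: [518.8, -87.8, 351.3]
wrist_force: [-0.0, -0.0, -3.0]
eef_pos: [519.0, -87.7, 351.4]
wrist_force: [0.2, 0.3, -2.5]
eef_pos: [519.2, -87.5, 351.3]
wrist_force: [0.4, -0.1, -1.9]
eef_pos: [519.3, -87.4, 351.2]
wrist_force: [0.0, -0.0, -2.4]
eef_pos: [519.4, -87.3, 351.1]
wrist_force: [-0.3, 0.2, -3.0]
```

View pics/s3.png

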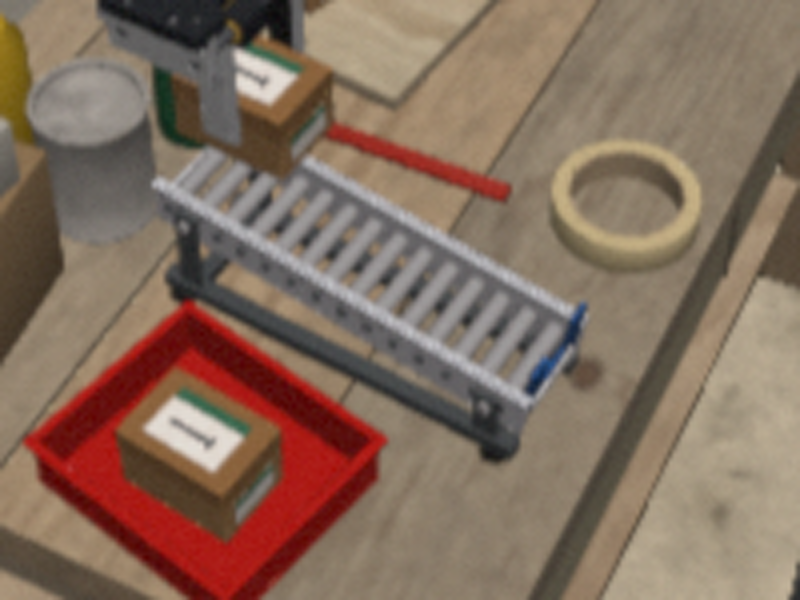

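Empty carton flat in the bin (crop 200,455); part-used carton (about 2.5 N) above the lane's high end. Lowering it.

```bash
python3 -m creep '{"slide":[[0,0,-3],[0,0,-1.6],[0,0,0],[0,0,-0.3],[0,0,-0.2],[0,0,0]],"turn":[0,0,0,0,0,0],"claw":[0.4,0.4,0.4,0.4,0.4,0.4]}'
python3 - <<'E'
from h import *
im,d=manip.camera("side");cv2.imwrite("pics/s4.png",cv2.resize(im[180:300,180:310,::-1],None,fx=5,fy=5,interpolation=cv2.INTER_CUBIC))
E
```

```text
clock: 14.98
eef_pos: [519.5, -87.3, 300.3]
eef_rot: [-3.141, -0.0, -0.66]
wrist_force: [-0.6, -0.3, -2.1]
finger_gap: 53.7
finger_force: 35.0
```

View pics/s4.png

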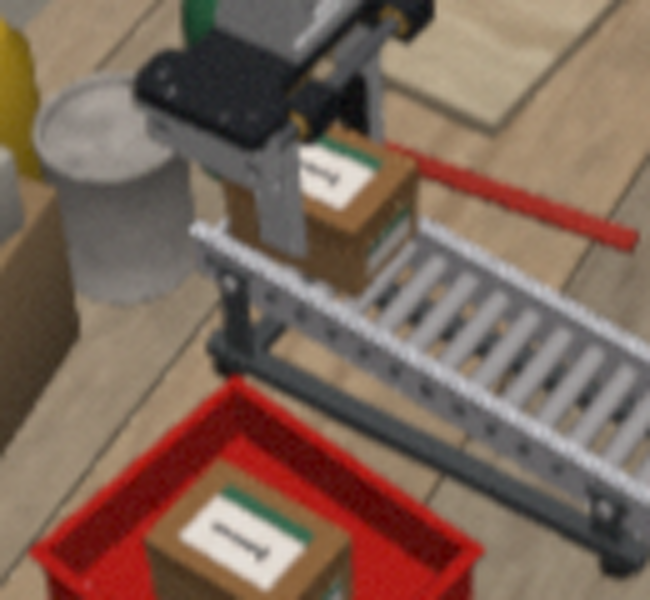

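The carton is between the rails and not yet touching. I ease down to contact and release.

```bash
python3 -m creep '{"slide":[[0,0,-0.2],[0,0,-0.2],[0,0,0]],"turn":[0,0,0],"claw":[0.4,0.4,0.4]}';python3 -m creep '{"slide":[[0,0,-0.2],[0,0,0]],"turn":[0,0],"claw":[0.4,0.4]}'
```

```text
clock: 15.4
eef_pos: [519.3, -87.1, 296.2]
eef_rot: [3.141, 0.001, -0.66]
wrist_force: [-4.1, 2.9, 1.5]
finger_gap: 53.8
finger_force: 35.0
clock: 15.65
eef_pos: [519.3, -87.1, 295.6]
eef_rot: [-3.141, -0.0, -0.66]
wrist_force: [-11.9, 5.0, 18.8]
finger_gap: 53.7
finger_force: 35.0
```

```bash
python3 -m creep '{"slide":[[0,0,0.3],[0,0,0],[0,0,0],[0,0,0],[0,0,0],[0,0,0],[0,0,0],[0,0,0]],"turn":[0,0,0,0,0,0,0,0],"claw":[0.4,0.9,0.9,0.9,0.9,0.9,0.9,0.9]}';python3 -m creep '{"slide":[[0,0,3],[0,0,4],[0,0,3],[-4,-2,0],[-4,-2,0],[-4,-2,0],[-1,-4,0],[0,-4.5,0]],"turn":[0,0,0,0,0,0,0,0],"claw":[1,1,1,1,1,1,1,1]}'
python3 - <<'E'
from h import *
im,d=manip.camera("side");cv2.imwrite("pics/s5.png",cv2.resize(im[150:330,180:380,::-1],None,fx=3,fy=3,interpolation=cv2.INTER_CUBIC))
E
```

```text
clock: 16.65
eef_pos: [519.4, -87.3, 297.1]
eef_rot: [3.142, 0.0, -0.66]
wrist_force: [0.7, 0.3, -0.6]
finger_gap: 84.5
finger_force: 0.0
clock: 17.65
eef_pos: [388.6, -233.2, 397.7]
eef_rot: [-3.142, -0.001, -0.66]
wrist_force: [0.5, 0.1, -0.3]
finger_gap: 93.7
finger_force: 0.0
```

View pics/s5.png

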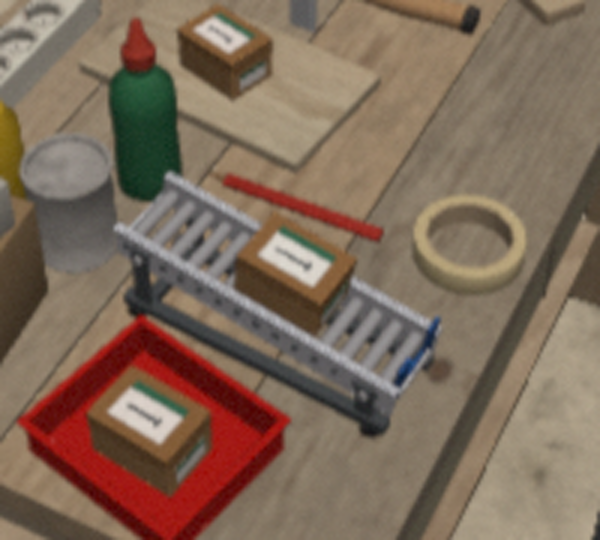

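The part-used carton is on its way down, square between the rails (crop 295,270). I fetch the third meanwhile.

```bash
python3 -m creep '{"slide":[[2,-4,0],[3,-4.5,0],[3.9,-4.5,0],[0,0,-4],[0,0,-4],[0,0,-3],[0,0,0]],"turn":[-0.1,-0.11,0,0,0,0,0],"claw":[1,1,1,1,1,1,1]}' 50
python3 -m creep '{"slide":[[0,0,-3],[0,0,-2.7],[0,0,0],[0,0,0],[0,0,0],[0,0,0],[0,0,0],[0,0,0]],"turn":[0,0,0,0,0,0,0,0],"claw":[1,1,1,0.4,0.4,0.4,0.4,0.4]}'
python3 -m creep '{"slide":[[0,0,0],[0,0,0],[0,0,2],[0,0,3],[0,0,4],[0,0,3],[0,0,0],[0,0,0]],"turn":[0,0,0,0,0,0,0,0],"claw":[0.4,0.4,0.4,0.4,0.4,0.4,0.4,0.4]}'; for i in 1 2 3; do python3 -m creep '{"slide":[[0,0,0]],"turn":[0],"claw":[0.4]}' | grep -E "wrist|pos" ; done
python3 - <<'E'
from h import *
im,d=manip.camera("top")
W=world("top",d)
c,s=np.cos(-.66),np.sin(-.66)
q=(W[...,:2]-[519.3,-87])@np.array([[c,-s],[s,c]])
m=(d>0)&(abs(q[...,1])<40)&(q[...,0]>-230)&(q[...,0]<60)&(W[...,2]>75+.14*q[...,0]+25)
print(np.percentile(q[m],[2,98],axis=0).round(1),m.sum(),np.median(W[m][:,2]))
E
```

```text
clock: 18.58
eef_pos: [478.2, -362.1, 285.2]
eef_rot: [3.141, 0.004, -0.87]
wrist_force: [0.1, 0.8, 0.7]
finger_gap: 94.3
finger_force: 0.0
clock: 19.58
eef_pos: [478.4, -362.3, 230.4]
eef_rot: [3.142, -0.0, -0.87]
wrist_force: [-0.8, -0.3, 1.8]
finger_gap: 53.2
finger_force: 50.0
clock: 20.58
eef_pos: [478.2, -362.0, 348.5]
eef_rot: [3.141, 0.003, -0.87]
wrist_force: [0.2, 0.2, -7.0]
finger_gap: 53.6
finger_force: 50.0
eef_pos: [478.3, -362.2, 348.4]
wrist_force: [0.5, -0.3, -7.9]
eef_pos: [478.4, -362.3, 349.1]
wrist_force: [0.1, 0.1, -7.9]
eef_pos: [478.5, -362.3, 349.7]
wrist_force: [-0.1, 0.1, -6.3]
[[-226.2  -39.4]
 [-127.6   24.8]] 839 102.03444020724237
```

The third carton weighs about 7.3 N, so it is the full one. The part-used one is at the stop.

```bash
python3 -m creep '{"slide":[[-3,4,0],[-3,4.5,0],[-1,4.8,0],[0,5,0],[0,4.7,0],[3,2.5,0],[4,1.5,0],[4,0.5,0]],"turn":[0,0,0,0.07,0.07,0.07,0,0],"claw":[0.4,0.4,0.4,0.4,0.4,0.4,0.4,0.4]}'; python3 -m creep '{"slide":[[0.1,0,0],[0,0,0],[0,0,-3],[0,0,-1.5],[0,0,0],[0,0,-0.4],[0,0,0]],"turn":[0,0,0,0,0,0,0],"claw":[0.4,0.4,0.4,0.4,0.4,0.4,0.4]}'
```

```text
clock: 22.0
eef_pos: [519.6, -86.2, 350.5]
eef_rot: [-3.141, -0.001, -0.659]
wrist_force: [0.3, 0.2, -7.6]
finger_gap: 53.7
finger_force: 50.0
clock: 22.88
eef_pos: [519.4, -87.3, 301.5]
eef_rot: [-3.141, -0.001, -0.66]
wrist_force: [-0.5, -0.1, -7.9]
finger_gap: 53.7
finger_force: 50.0
```

```bash
python3 -m creep '{"slide":[[0,0,-0.3],[0,0,-0.2],[0,0,0],[0,0,0],[0,0,0],[0,0,0],[0,0,0],[0,0,0]],"turn":[0,0,0,0,0,0,0,0],"claw":[0.4,0.4,0.4,0.9,0.9,0.9,0.9,0.9]}';python3 -m creep '{"slide":[[0,0,3],[0,0,4],[0,0,3],[-4,-2,0],[-4,-2,0],[-4,-2,0],[-1,-4,0],[0,-4.5,0]],"turn":[0,0,0,0,0,0,0,0],"claw":[1,1,1,1,1,1,1,1]}'
python3 -m creep '{"slide":[[0,-4.5,0],[0,0,0],[0,0,0],[0,0,0],[0,0,0],[0,0,0],[0,0,0],[0,0,0]],"turn":[0,0,0,0,0,0,0,0],"claw":[1,1,1,1,1,1,1,1]}'
python3 -m creep '{"slide":[[0,0,0],[0,0,0],[0,0,0],[0,0,0],[0,0,0],[0,0,0],[0,0,0],[0,0,0]],"turn":[0,0,0,0,0,0,0,0],"claw":[1,1,1,1,1,1,1,1]}'
python3 - <<'E'
from h import *
c,s=np.cos(-.66),np.sin(-.66)
im,d=manip.camera("top");W=world("top",d)
q=(W[...,:2]-[519.3,-87])@np.array([[c,-s],[s,c]])
m=(d>0)&(abs(q[...,1])<30)&(q[...,0]>-230)&(q[...,0]<60)&(W[...,2]>75+.14*q[...,0]+38)
print(np.percentile(q[m],[1,50,99],axis=0).round(1),m.sum())
im,d=manip.camera("side");cv2.imwrite("pics/s6.png",cv2.resize(im[150:330,180:380,::-1],None,fx=3,fy=3,interpolation=cv2.INTER_CUBIC))
E
```

```text
clock: 23.88
eef_pos: [519.4, -87.3, 296.2]
eef_rot: [-3.142, -0.0, -0.66]
wrist_force: [-0.0, -0.2, -0.2]
finger_gap: 84.7
finger_force: 0.0
clock: 24.88
eef_pos: [388.6, -233.2, 396.7]
eef_rot: [-3.142, -0.001, -0.66]
wrist_force: [0.4, 0.1, 0.2]
finger_gap: 93.8
finger_force: 0.0
clock: 25.88
eef_pos: [389.4, -277.2, 396.1]
eef_rot: [-3.142, -0.0, -0.66]
wrist_force: [-1.0, -0.4, 0.1]
finger_gap: 94.0
finger_force: 0.0
clock: 26.88
eef_pos: [389.4, -277.3, 396.1]
eef_rot: [3.142, -0.0, -0.66]
wrist_force: [-0.1, 0.5, -0.6]
finger_gap: 93.6
finger_force: 0.0
[[-203.8  -28.6]
 [-128.2   -2. ]
 [ -54.2   25.8]] 1347
```

View pics/s6.png

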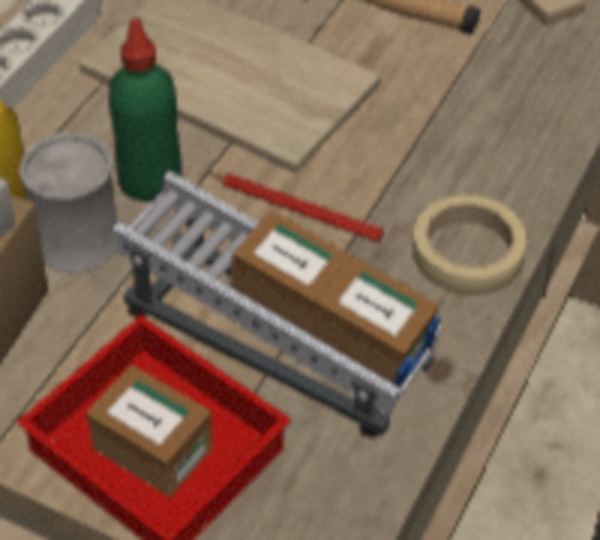

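Both cartons are queued tight at the stop (crop 380,305 and 295,250), the empty one is flat in the bin, and the bottle and pencil have not moved.

```bash
python3 -c "
from cell import manip
print(manip.sign_off())"
```

```text
the job is handed in; nothing more can be done
None
```

The job is handed in, with no verdict returned: in the last picture (26.9 s) the part-used carton (about 2.5 N) is at the front stop, the full one (about 7.3 N) is right behind it, the empty one is flat in the red bin, and the arm is clear.

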